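# Dial the code on the scissors box and open it

## Robot

A 7-joint arm with a two-finger parallel gripper is mounted at the origin on a cart in front of the work surface, level with it; the furniture and walls round the work are solid. World frame = base frame: x ahead of the robot, y to its left, z up, the work surface at z = 0. Lengths are in m, angles in rad, forces in N, time in s.
With the tool pointing down it reaches from about 0.35 to 0.9 m from the base axis. Payload 7.2 kg.
Tool frame: the origin (TCP) lies midway between the tips of the shut fingers; the grasp point (between the pads) lies 19 mm behind it; z points along the fingers, y is the direction in which the jaws open and shut (so a half turn about z gives the same grasp; the last joint's range is limited). The gripper opens to 88 mm and grips with 3 to 60 N. Pads are 20 mm wide; open, the fingers measure 115 mm over their backs; the gripper's body (75 mm by 178 mm) begins 61 mm behind the grasp point.
Start: joints at [1.186, 0.411, -0.013, 1.596, 0.006, 1.134, -0.082], TCP at [0.195, -0.594, 0.223] pointing down, gripper open.
Joint ranges: [-2.95, 2.95], [-0.29, 1.99], [-1.47, 1.44], [0.14, 2.54], [-1.03, 4.17], [0.13, 1.85], [-2.86, 2.86]. Speed limits (rad/s): [2.39, 2.39, 3.01, 3.01, 3.14, 3.14, 3.14].

## Interface

Orientations are given as a 3x3 rotation matrix whose columns are the frame's x, y, z axes.
In Python, from bench import manip gives the robot as it stands.
- The arm moves only by the tool drive_tool, never from a script. Its argument "plan" is a list of rows, each an object with "delta_pos": the shift along the tool's x, y, z in m, a list of three; "yaw": the turn about the tool's z in rad. A call has exactly 5 rows; each row shifts and turns the commanded pose from where the row before left it, along the tool's axes as they then stand; what a row does not reach is not made up. A row lasts 1/10 s, in which the tool goes at most 50 mm and 8.59 degrees, less where a joint would pass 70% of its speed; a pose out of reach is approached as far as the arm can. A call is refused whole if a number of a shift passes 0.05 or a number of a turn 0.15, either way. A call with a gripper value outside its range is refused whole. "gripper" is the opening, from 0 (shut) to 1 (fully open), set as the call begins (left out, the last holds). The fingers move at their own pace and stop on an object; "newtons" is the grip in N (left out, the last holds). Time passes only in rows, so rows that do not move let the fingers close, or fill a call up. It gives the time, the measured TCP pose, the force and the opening at its end, in the units of the state.
- manip.read_state(): the state, without advancing time (a new reading comes with each control period).
- manip.grab_frame(name): name is "scene" or "top" or "wrist"; returns (picture, depth): 384x512x3 uint8, blue, green, red; 384x512 float32, m along the optical axis (not along the pixel's ray), 0 where there is no reading.
- manip.camera_info(name): a dict with "camera_matrix" (3x3 intrinsics, pixels), "R" (3x3) and "t" (3): a world point X has camera coordinates R X + t; the wrist camera has in their place "hand_eye" (4x4, takes a point from camera to tool coordinates, whose origin is the TCP and whose axes are the flange's). Camera axes: x right, y down, z forward; pixel columns grow to the right and rows downward; lengths in m; the calibration is good to about 2 mm. A picture is of the moment at which its call begins: read the wrist's pose just before it. camera_info takes no time and is no camera call.
- manip.close_job(): hands the job in, once; it reports no verdict.
Trained networks look in the newest picture that a camera, given by its name, has taken for a name from the list of things; names that differ only in an ending like _2 or _b are one class to them, and where a whole thing is asked for, a point or a joint stands for the part that bears it (a point fixed in the world has none). Each returns a list of dicts, best first, with "conf" (0 to 1); they miss things now and then, are a little off and sometimes report something else, mostly with a low value. They report only what shows in the picture. A call takes as long as a camera call.
- manip.search_frame(query, camera): "rect" ([left, top, right, bottom] in pixels, round what is visible of it).
The state is a dict: "clock": time; "qpos": joint angles; "qvel": joint speeds; "tau": joint torques, N m; "tool_pos": TCP position; "tcp_rot": TCP orientation; "wrist_force": force on the tool from outside, world axes, zero at the start; "torque": the same for the moment, N m; "opening": finger opening in m.
Only numpy, scipy, OpenCV 4.12 (cv2) and the standard library are available. Lean on these libraries where they do the work, as an engineer would, in place of code of your own. Each camera call takes 0.05 s, during which the arm holds its last target.

## Task

Open the scissors box: its code is 4-7-2, read from left to right along the tops of the wheels. The middle wheel already shows its 7, so leave that one alone and roll only the two outer wheels, with a light finger: their bearings do not stand more than 30 N. Then draw the slide all the way to the right and lift the lid well past half-way, so that it stands open by itself; leave the other things on the table where they are.

Things in the scene. Friction and masses are not known exactly. Their poses are not given: they have to be found in the camera images.
- box: grey metal box, fixed to the table, 150 (x) x 260 (y) x 80 high; origin at the centre of its underside, z up, -x its front (toward the robot), +y its left end. The front 62 mm of the top is a fixed aluminium lock plate, 80 mm above the origin; the lid behind it is level with it. Three black wheels stand 10 mm out of slots in the plate; the black slide is to their right.
- wheel_left_top (a point): uppermost point of the left wheel's rim, in the middle of its width, at (-44, 52, 90) mm in the box's frame. The wheels are 40 mm in diameter, 12 wide, 32 mm apart centre to centre, with smooth rims and white digits 0 to 9, upright as seen from the front; the digit at the very top counts (seen from straight above, it lies between two black lines on the plate).
- wheel_middle_top (a point): uppermost point of the middle wheel's rim, at (-44, 20, 90) mm in the box's frame. All wheels turn about the box's y axis. A fingertip pressed down on the top of a rim with some 8 to 12 N and moved along the box's x carries the rim with it; under 4 N it slips. The rims are hard rubber on rigid axles: touch down at about 12 mm/s, or the arm's own momentum alone makes too hard a knock.
- wheel_right_top (a point): uppermost point of the right wheel's rim, at (-44, -12, 90) mm in the box's frame
- wheel_left (a joint): turn of the left wheel: 0.6283 rad x the digit on top (code 4 = 2.513; a whole turn more or less counts the same; no stop within a turn and a half). Rolling the top of the rim away from the robot (box +x) raises it; one digit is 12.6 mm of rim. A spring click holds each digit: about 2.5 N along the rim rolls it over; released between two digits it drops into the nearer one.
- wheel_middle (a joint): turn of the middle wheel, reads and clicks as the left one; it starts at its code digit 7 = 4.398 and must stay there (more than 0.3 rad off it jumps to another digit)
- wheel_right (a joint): turn of the right wheel, reads and clicks as the left one; code 2 = 1.257
- slide_grip (a point): centre of the black ribbed thumb grip of the slide, a block 12 (box x) x 16 (box y) x 15 high whose underside is 2 mm above the lock plate; with the lock shut it is at (-44, -72, 89.5) mm in the box's frame
- bolt (a joint): travel of the slide, 0 = locked, 0.013 m = fully drawn (stop). It moves to the right (box -y) against about 2 N of friction and stays where it is left. Unless all three wheels are within 0.1 rad of the code it stops hard at 0.0015 m.
- lid_handle (a point): centre of the lid's round steel bar handle, 10 mm thick, 74 mm long along the box's y axis, between two posts, its axis 35 mm above the lid's middle plane; with the lid shut at (18, 0, 113) mm in the box's frame
- hinge_line (a point): middle of the lid's hinge axis (which runs along the box's y axis), at (73, 0, 78) mm in the box's frame
- lid (a joint): opening of the lid about the hinge line, 0 = shut, pi/4 = half-way, stop at 1.75 rad. It opens upward and backward (handle goes up and away from the robot), held by the bolt until that is drawn at least 10 mm; stiff hinge: about 6 to 9 N up at the handle moves it, and it stays where it is left.
- marker: black-capped felt marker, 128 x 17 x 18 mm, lying beside the box's right end; origin at the centre of its underside. Loose; to be left where it stands.
- tape_roll: roll of paper tape, 101 mm across, 18 high, lying behind the box; origin at the centre of its underside. Loose; to be left where it stands.
- timer: white kitchen timer, 26 x 70 x 64 mm, standing behind the box; origin at the centre of its underside. Loose; to be left where it stands.

How it is judged:
By the outcome, as a careful person would: the job done as asked, in the order asked, and still so for the second after the job is handed in, with the robot touching nothing.
It also fails if it takes over 67 s, if anything falls off the work surface, if the arm or the gripper's body presses on something with over 40 N, if the wrist force passes 120 N, or if a joint passes its speed limit or range.

## Working session

There is one attempt and no reset: what is moved stays moved. The work goes in short steps, Python scripts to look and compute and a tool call to move; the robot and the scene stay as the last step left them, time stands still between calls to the robot, and variables do not carry over. Pictures are saved under pics/ and viewed, and the job is handed in when it is done.

Besides the shell and the picture viewer there is one more tool, called after "Emit:" in YAML: its name, and indented under it one key for each argument. drive_tool: Moves the arm, as the interface text tells. Its arguments: {"type":"object","properties":{"plan":{"type":"array"},"gripper":{"type":"number"},"newtons":{"type":"number"}},"required":["plan"]}

```bash
mkdir -p pics; ls
cat > h.py <<'E'
import numpy as np, cv2
from bench import manip
def save(n,img): cv2.imwrite('pics/'+n+'.png',img)
E
python3 - <<'E'
from h import *
s=manip.read_state();print({k:np.round(v,3) for k,v in s.items()})
for c in ['scene','top']:
    im,d=manip.grab_frame(c);save(c+'0',im);np.save(c+'0d.npy',d);cv2.imwrite(c+'0.png',im)
    i=manip.camera_info(c);print(c,{k:np.round(v,4).tolist() for k,v in i.items()})
print(manip.camera_info('wrist'))
E
```

```text
pics
{'clock': np.float64(0.0), 'qpos': array([ 1.186,  0.412, -0.013,  1.597,  0.006,  1.134, -0.082]), 'qvel': array([ 0.001,  0.001,  0.001,  0.001, -0.001, -0.002, -0.001]), 'tau': array([-0.0000e+00, -5.8796e+01,  6.4200e-01, -2.9108e+01, -5.4000e-02,
        1.8000e-02,  0.0000e+00]), 'tool_pos': array([ 0.195, -0.593,  0.222]), 'tcp_rot': array([[ 0.95 ,  0.312, -0.001],
       [ 0.312, -0.95 ,  0.002],
       [-0.   , -0.002, -1.   ]]), 'wrist_force': array([-0.673, -0.103, -0.296]), 'torque': array([-0.052,  0.023,  0.012]), 'opening': np.float64(0.088)}
scene {'camera_matrix': [[443.4694, 0.0, 260.2202], [0.0, 443.4694, 189.5904], [0.0, 0.0, 1.0]], 'R': [[-0.6679, -0.7441, -0.0153], [-0.514, 0.476, -0.7136], [0.5383, -0.4687, -0.7004]], 't': [0.4118, 0.4237, 0.6356]}
top {'camera_matrix': [[472.8936, 0.0, 252.6877], [0.0, 472.8936, 198.1599], [0.0, 0.0, 1.0]], 'R': [[0.0019, -0.999, -0.0439], [-0.9955, 0.0023, -0.0948], [0.0948, 0.0439, -0.9945]], 't': [-0.004, 0.7064, 0.8783]}
{'camera_matrix': array([[291.53553178,   0.        , 253.12478931],
       [  0.        , 291.53553178, 188.47884539],
       [  0.        ,   0.        ,   1.        ]]), 'hand_eye': array([[-2.41601612e-04, -9.56728716e-01, -2.90981280e-01,
         8.01587268e-02],
       [ 9.99999465e-01, -5.23773391e-04,  8.91835932e-04,
         1.83048078e-04],
       [-1.00565330e-03, -2.90980909e-01,  9.56728331e-01,
        -1.61366207e-01],
       [ 0.00000000e+00,  0.00000000e+00,  0.00000000e+00,
         1.00000000e+00]])}
```

View pics/scene0.png

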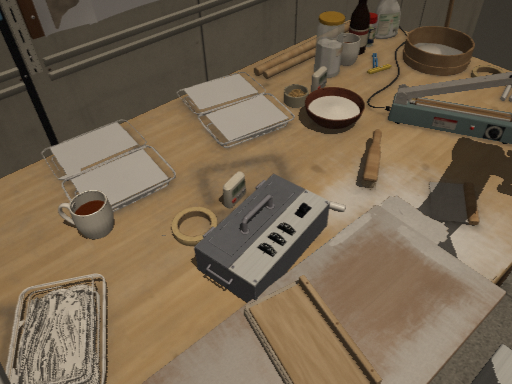

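View pics/top0.png

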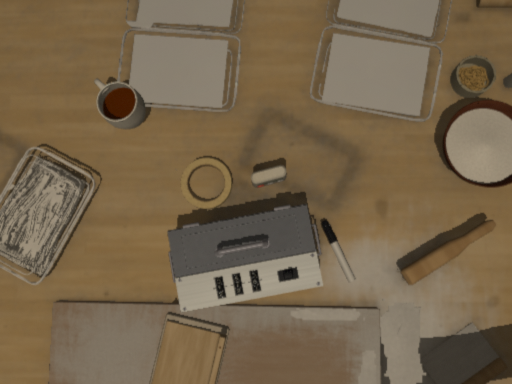

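The scene view shows the grey box at centre with its plate facing the robot, the tape roll and timer behind it, and the marker at its right end. In the top view the wheels are at about (221,286), (238,283), (254,280), and the slide is at (288,273). Next I fit the box pose.

```bash
cat >> h.py <<'E'
def deproj(c,d):
    i=manip.camera_info(c);K=i['camera_matrix'];h,w=d.shape
    u,v=np.meshgrid(np.arange(w),np.arange(h))
    P=np.stack([(u-K[0,2])/K[0,0]*d,(v-K[1,2])/K[1,1]*d,d],-1)
    return (P-i['t'])@i['R']   # R^T(P-t)
def proj(c,X):
    i=manip.camera_info(c);K=i['camera_matrix'];p=np.atleast_2d(X)@i['R'].T+i['t'];p=p@K.T;return p[:,:2]/p[:,2:]
def boxT(x,y,a):
    T=np.eye(4);T[:2,:2]=[[np.cos(a),-np.sin(a)],[np.sin(a),np.cos(a)]];T[:2,3]=x,y;return T
E
python3 - <<'E'
from h import *
d=np.load('top0d.npy');P=deproj('top',d)
z=P[...,2]
print('table z',np.median(z[d>0]))
m=(z>0.07)&(z<0.088)&(d>0)
m[:, :]&=True
n,l,st,ce=cv2.connectedComponentsWithStats(m.astype(np.uint8))
k=l[286,200]; print('k',k,st[k])
Q=P[l==k][:,:2].astype(np.float32)
print(len(Q), 'zmed',np.median(P[l==k][:,2]));r=cv2.minAreaRect(Q*1000);print(r)
im=cv2.imread('top0.png');c=im[180:320,155:365];save('topcrop',cv2.resize(c,None,fx=3.8,fy=3.8,interpolation=cv2.INTER_CUBIC))
im=cv2.imread('scene0.png');c=im[165:305,185:355];save('scenecrop',cv2.resize(c,None,fx=4,fy=4,interpolation=cv2.INTER_CUBIC))
E
```

```text
table z 0.003368503303310625
k 3 [  167   204   156   109 11272]
11272 zmed 0.08171088949728433
((595.8768310546875, 10.66375732421875), (154.338134765625, 260.3739318847656), 10.871517181396484)
```

```bash
ls pics
```

```text
scene0.png
scenecrop.png
top0.png
topcrop.png
```

View pics/topcrop.png

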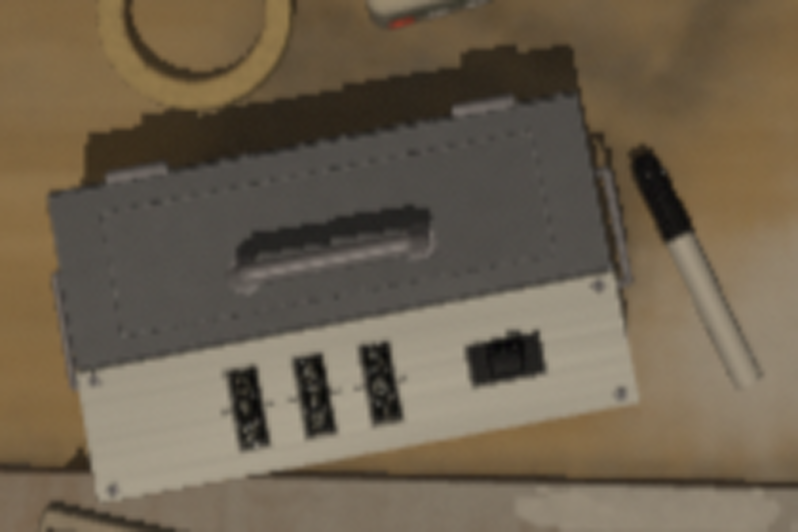

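View pics/scenecrop.png

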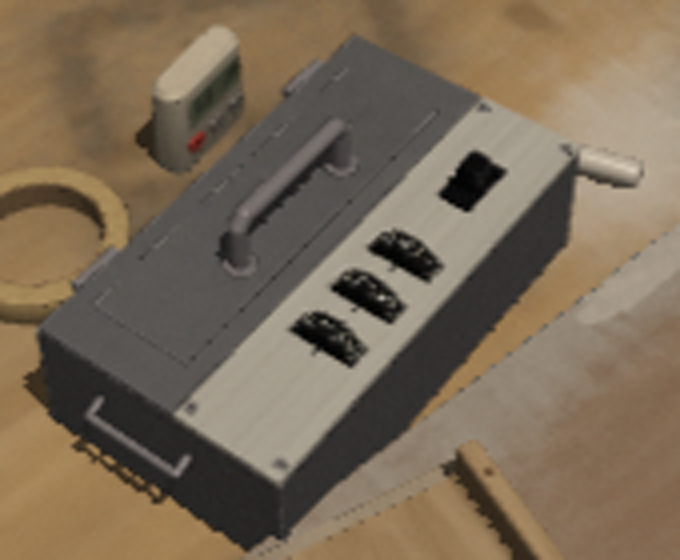

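```bash
cat > ov.py <<'E'
from h import *
import sys
x,y,a=[float(v) for v in sys.argv[1:4]];T=boxT(x,y,np.radians(a))
pts=np.array([[-75,130,80],[-75,-130,80],[75,-130,80],[75,130,80],[-13,130,80],[-13,-130,80],[-44,52,90],[-44,20,90],[-44,-12,90],[-44,-72,97],[18,37,113],[18,-37,113],[-75,130,0],[-75,-130,0]])/1000
W=pts@T[:3,:3].T+T[:3,3]
for c,(r0,r1,c0,c1),f in [('top',(180,320,155,365),3.8),('scene',(165,305,185,355),4)]:
    im=cv2.imread(c+'0.png');o=cv2.resize(im[r0:r1,c0:c1],None,fx=f,fy=f,interpolation=cv2.INTER_CUBIC)
    for p in proj(c,W):
        q=((p-[c0,r0]+.5)*f-.5).astype(int);cv2.drawMarker(o,tuple(int(t) for t in q),(0,0,255),0,12,1)
    save(c+'ov'+sys.argv[4],o)
E
python3 ov.py .5945 .0105 10.87 a
```

```text
(no output)
```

View pics/topova.png

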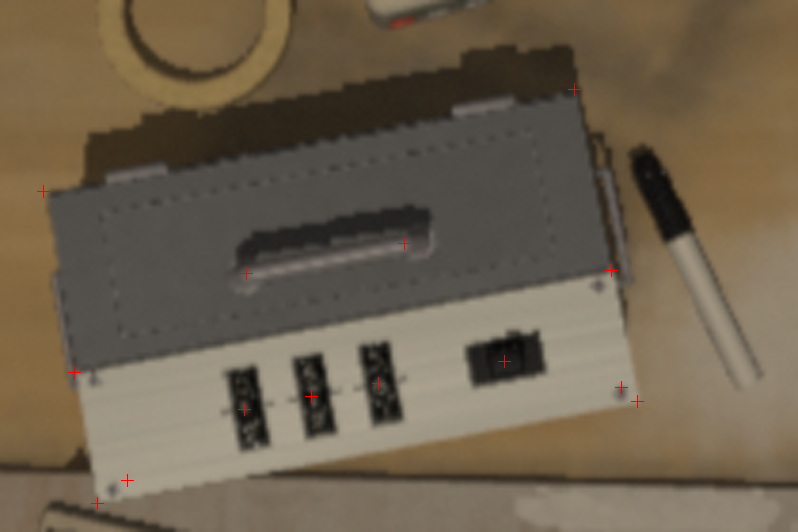

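View pics/sceneova.png

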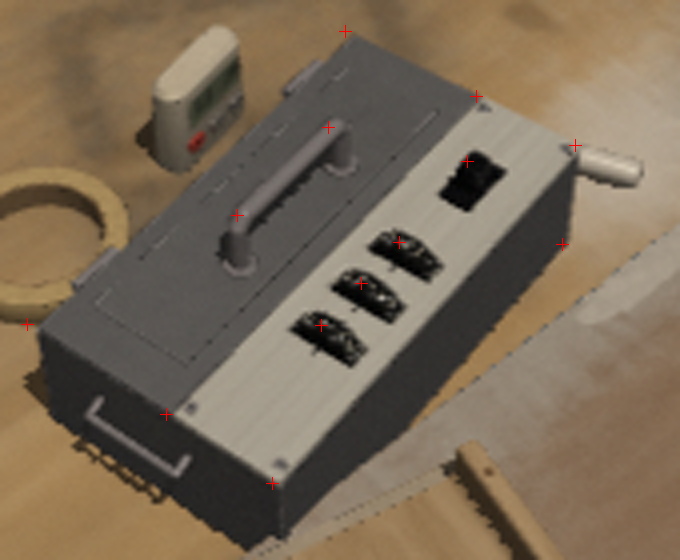

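```bash
cat > plan.py <<'E'
from h import *
BX=(.5935,.0097,10.87)
def W(p): 
    T=boxT(BX[0],BX[1],np.radians(BX[2]));return T[:3,:3]@(np.array(p)/1000)+T[:3,3]
def rows(target,n,yaw_end=None,pos=None,rot=None):
    s=manip.read_state();p=s['tool_pos'] if pos is None else pos;R=s['tcp_rot']
    a=np.arctan2(R[1,0],R[0,0]);ae=a if yaw_end is None else yaw_end
    dth=(ae-a+np.pi)%(2*np.pi)-np.pi
    st=(np.array(target)-p)/n
    for k in range(n):
        Rk=np.array([[np.cos(a),np.sin(a),0],[np.sin(a),-np.cos(a),0],[0,0,-1.]])
        print(np.round(Rk.T@st,4).tolist(), round(-dth/n,4)); a+=dth/n
E
python3 - <<'E'
from plan import *
t=W([-44,20,195]);print(t);rows(t,20,np.radians(100.87))
E
```

```text
[0.54651784 0.02104358 0.195     ]
[0.0263, -0.0237, 0.0013] -0.0722
[0.0279, -0.0218, 0.0013] -0.0722
[0.0294, -0.0197, 0.0013] -0.0722
[0.0308, -0.0175, 0.0013] -0.0722
[0.032, -0.0152, 0.0013] -0.0722
[0.033, -0.0129, 0.0013] -0.0722
[0.0338, -0.0105, 0.0013] -0.0722
[0.0345, -0.008, 0.0013] -0.0722
[0.035, -0.0055, 0.0013] -0.0722
[0.0353, -0.003, 0.0013] -0.0722
[0.0354, -0.0004, 0.0013] -0.0722
[0.0353, 0.0021, 0.0013] -0.0722
[0.0351, 0.0047, 0.0013] -0.0722
[0.0347, 0.0072, 0.0013] -0.0722
[0.0341, 0.0097, 0.0013] -0.0722
[0.0333, 0.0121, 0.0013] -0.0722
[0.0323, 0.0145, 0.0013] -0.0722
[0.0312, 0.0168, 0.0013] -0.0722
[0.0299, 0.019, 0.0013] -0.0722
[0.0285, 0.0211, 0.0013] -0.0722
```

Emit:
drive_tool:
  plan:
    - {"delta_pos": [0.026,-0.024,0],"yaw": -0.072}
    - {"delta_pos": [0.028,-0.022,0],"yaw": -0.072}
    - {"delta_pos": [0.029,-0.02,0],"yaw": -0.072}
    - {"delta_pos": [0.031,-0.0175,0],"yaw": -0.072}
    - {"delta_pos": [0.032,-0.015,0],"yaw": -0.072}
  gripper: 0
  newtons: 20

```text
clock: 0.6
tool_pos: [0.2825, -0.4384, 0.2224]
tcp_rot: [[0.778, 0.628, -0.0], [0.628, -0.778, 0.0], [-0.0, -0.0, -1.0]]
wrist_force: [1.0, 0.2, 0.0]
opening: 0.0515
```

Emit:
drive_tool:
  plan:
    - {"delta_pos": [0.033,-0.013,0],"yaw": -0.072}
    - {"delta_pos": [0.034,-0.0105,0],"yaw": -0.072}
    - {"delta_pos": [0.0345,-0.008,0],"yaw": -0.072}
    - {"delta_pos": [0.035,-0.0055,0],"yaw": -0.072}
    - {"delta_pos": [0.035,-0.003,0],"yaw": -0.072}

```text
clock: 1.1
tool_pos: [0.3706, -0.2849, 0.2225]
tcp_rot: [[0.506, 0.862, -0.0], [0.862, -0.506, 0.0], [-0.0, -0.0, -1.0]]
wrist_force: [-0.2, -0.5, -0.0]
opening: 0.0109
```

Emit:
drive_tool:
  plan:
    - {"delta_pos": [0.035,0,0],"yaw": -0.072}
    - {"delta_pos": [0.035,0.002,0],"yaw": -0.072}
    - {"delta_pos": [0.035,0.005,0],"yaw": -0.072}
    - {"delta_pos": [0.035,0.007,0],"yaw": -0.072}
    - {"delta_pos": [0.034,0.01,0],"yaw": -0.072}

```text
clock: 1.6
tool_pos: [0.4593, -0.1323, 0.2225]
tcp_rot: [[0.17, 0.985, -0.0], [0.985, -0.17, -0.0], [-0.0, -0.0, -1.0]]
wrist_force: [0.0, -0.8, 0.4]
opening: 0.0003
```

Emit:
drive_tool:
  plan:
    - {"delta_pos": [0.033,0.012,0.003],"yaw": -0.072}
    - {"delta_pos": [0.032,0.0145,0.003],"yaw": -0.072}
    - {"delta_pos": [0.031,0.017,0.003],"yaw": -0.072}
    - {"delta_pos": [0.03,0.019,0.003],"yaw": -0.072}
    - {"delta_pos": [0.0285,0.021,0.003],"yaw": -0.072}

```text
clock: 2.1
tool_pos: [0.5479, 0.0202, 0.2073]
tcp_rot: [[-0.188, 0.982, -0.0], [0.982, 0.188, -0.0], [-0.0, -0.0, -1.0]]
wrist_force: [-0.1, -0.2, 0.2]
opening: 0.0003
```

Emit:
drive_tool:
  plan:
    - {"delta_pos": [0,0,0.005],"yaw": 0}
    - {"delta_pos": [0,0,0.004],"yaw": 0}
    - {"delta_pos": [0,0,0.003],"yaw": 0}
    - {"delta_pos": [0,0,0],"yaw": 0}
    - {"delta_pos": [0,0,0],"yaw": 0}

```text
clock: 2.6
tool_pos: [0.5473, 0.0179, 0.1958]
tcp_rot: [[-0.183, 0.983, 0.0], [0.983, 0.183, -0.001], [-0.001, -0.0, -1.0]]
wrist_force: [0.2, -0.3, -0.1]
opening: 0.0002
```

```bash
cat > wr.py <<'E'
from plan import *
def wrist(name,mark=True,show=None):
    s=manip.read_state();im,d=manip.grab_frame('wrist');i=manip.camera_info('wrist')
    T=np.eye(4);T[:3,:3]=s['tcp_rot'];T[:3,3]=s['tool_pos'];C=T@i['hand_eye'];Ci=np.linalg.inv(C)
    cv2.imwrite(name+'.png',im);np.savez(name,d=d,C=C,K=i['camera_matrix'])
    def pj(X): 
        p=(Ci[:3,:3]@X+Ci[:3,3]);p=i['camera_matrix']@p;return p[:2]/p[2]
    return im,d,C,pj,s
E
python3 - <<'E'
from wr import *
im,d,C,pj,s=wrist('w1');print(s['tool_pos'],s['wrist_force'],s['clock'],s['qpos'].round(2))
o=cv2.resize(im,None,fx=1.5,fy=1.5,interpolation=cv2.INTER_CUBIC)
for p in [[-44,52,90],[-44,20,90],[-44,-12,90],[-44,-72,97],[-13,130,80],[-13,-130,80],[-75,130,80],[-75,-130,80],[18,37,113],[18,-37,113]]:
    q=pj(W(p))*1.5;cv2.drawMarker(o,(int(q[0]),int(q[1])),(0,0,255),0,12,1)
save('w1',o)
p=pj(W([-44,20,90])).astype(int);c=im[max(0,p[1]-70):p[1]+70,max(0,p[0]-60):p[0]+60]
c=cv2.rotate(c,cv2.ROTATE_90_COUNTERCLOCKWISE);save('w1c',cv2.resize(c,None,fx=4.5,fy=4.5,interpolation=cv2.INTER_CUBIC))
E
```

```text
[0.54730838 0.0178763  0.19578279] [ 0.16206072 -0.32944652 -0.0625567 ] 2.6 [ 0.36  0.37 -0.61  1.79  0.24  1.06 -0.16]
```

View pics/w1.png

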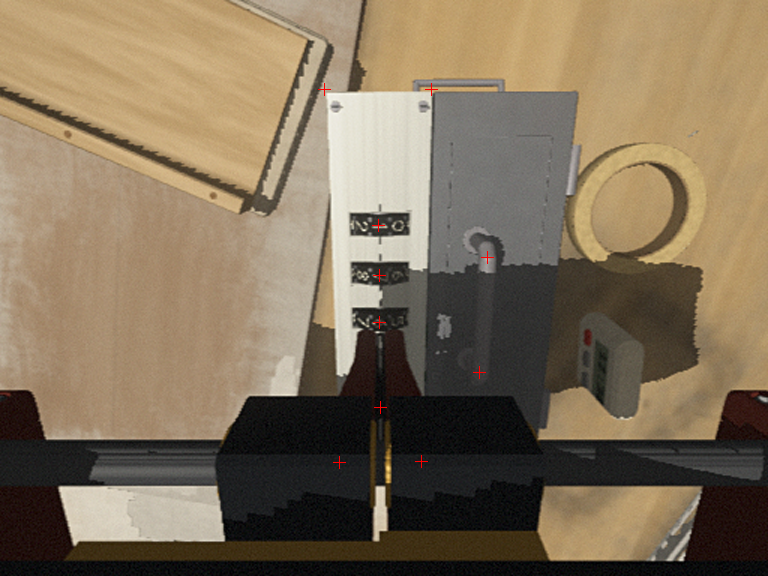

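View pics/w1c.png

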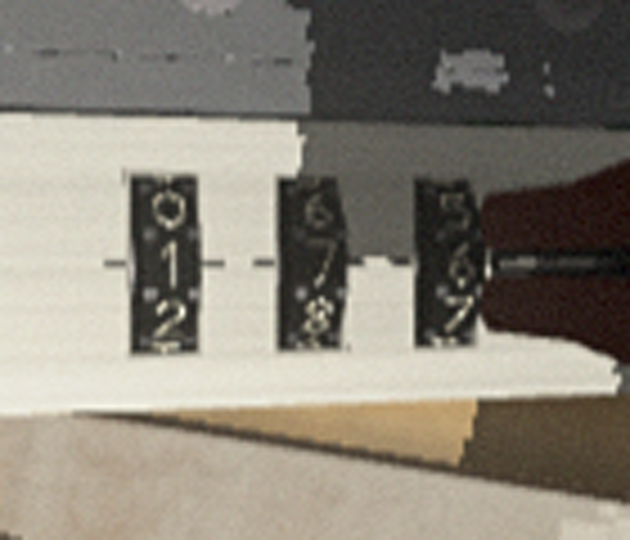

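The wrist view reads 1-7-6, with the wheel tops at (378,226), (378,275) and (378,322), right on the predicted marks. So the left wheel needs +3 digits (roll away) and the right wheel -4 (roll toward the robot).

```bash
python3 - <<'E'
import re
s=open('plan.py').read()
import numpy as np
from plan import W
m=W([-44,20,0]);a=np.radians(11.2)
R=np.array([[np.cos(a),-np.sin(a)],[np.sin(a),np.cos(a)]]);c=m[:2]-R@np.array([-.044,.020]);print(c)
s=s.replace("BX=(.5935,.0097,10.87)","BX=(%.5f,%.5f,11.2)"%tuple(c));open('plan.py','w').write(s)
E
python3 - <<'E'
from plan import *
print(W([-50,52,105]))
rows(W([-50,52,100]),5,np.radians(101.2))
im=cv2.imread('w1.png');c=im[200:300,200:310];save('w1tip',cv2.resize(c,None,fx=5,fy=5,interpolation=cv2.INTER_CUBIC))
E
```

```text
[0.59356455 0.00997078]
[0.53441206 0.05126795 0.105     ]
[0.007, -0.0013, 0.0192] -0.0022
[0.007, -0.0013, 0.0192] -0.0022
[0.007, -0.0013, 0.0192] -0.0022
[0.007, -0.0013, 0.0192] -0.0022
[0.007, -0.0013, 0.0192] -0.0022
```

View pics/w1tip.png

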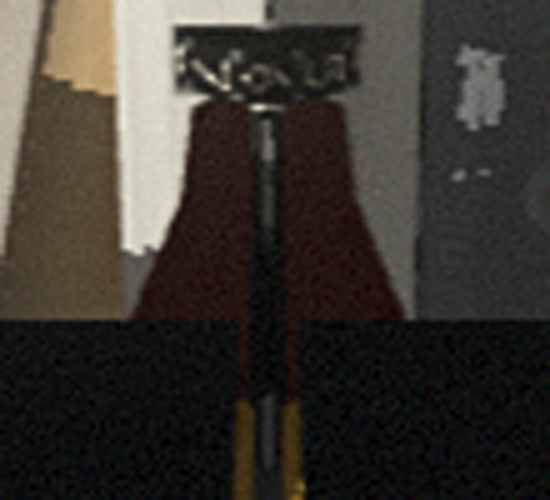

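Emit:
drive_tool:
  plan:
    - {"delta_pos": [0.007,-0.0013,0.018],"yaw": -0.002}
    - {"delta_pos": [0.007,-0.0013,0.018],"yaw": -0.002}
    - {"delta_pos": [0.007,-0.0013,0.018],"yaw": -0.002}
    - {"delta_pos": [0.007,-0.0013,0.018],"yaw": -0.002}
    - {"delta_pos": [0.007,-0.0013,0.018],"yaw": -0.002}

```text
clock: 3.15
tool_pos: [0.5346, 0.0518, 0.1054]
tcp_rot: [[-0.194, 0.981, 0.001], [0.981, 0.194, -0.0], [-0.0, 0.001, -1.0]]
wrist_force: [-0.1, 0.1, -0.4]
opening: 0.0006
```

Emit:
drive_tool:
  plan:
    - {"delta_pos": [0,0,0.002],"yaw": 0}
    - {"delta_pos": [0,0,0.0015],"yaw": 0}
    - {"delta_pos": [0,0,0.0012],"yaw": 0}
    - {"delta_pos": [0,0,0.0012],"yaw": 0}
    - {"delta_pos": [0,0,0.0012],"yaw": 0}

```text
clock: 3.65
tool_pos: [0.535, 0.0518, 0.0991]
tcp_rot: [[-0.194, 0.981, 0.001], [0.981, 0.194, -0.0], [-0.0, 0.001, -1.0]]
wrist_force: [-0.3, -1.4, 0.1]
opening: 0.0003
```

```bash
cat > st.py <<'E'
from plan import *
s=manip.read_state();a=np.radians(BX[2]);T=boxT(BX[0],BX[1],a)
R=s['tcp_rot']
print('box pos mm',(T[:3,:3].T@(s['tool_pos']-T[:3,3])*1000).round(1),'yaw',np.degrees(np.arctan2(R[1,0],R[0,0])).round(2),'F box',(T[:3,:3].T@s['wrist_force']).round(1),'t',s['clock'].round(2),'open',s['opening'].round(4))
E
python3 st.py
```

```text
Traceback (most recent call last):
  File "st.py", line 4, in <module>
    print('box pos mm',(T[:3,:3].T@(s['tool_pos']-T[:3,3])*1000).round(1),'yaw',np.degrees(np.arctan2(R[1,0],R[0,0])).round(2),'F box',(T[:3,:3].T@s['wrist_force']).round(1),'t',s['clock'].round(2),'open',s['opening'].round(4))
                                                                                                                                                                                  ^^^^^^^^^^^^^^^^
AttributeError: 'float' object has no attribute 'round'
```

Emit:
drive_tool:
  plan:
    - {"delta_pos": [0,0,0.0012],"yaw": 0}
    - {"delta_pos": [0,0,0.0012],"yaw": 0}
    - {"delta_pos": [0,0,0.0012],"yaw": 0}
    - {"delta_pos": [0,0,0.0012],"yaw": 0}
    - {"delta_pos": [0,0,0.0012],"yaw": 0}

```text
clock: 4.15
tool_pos: [0.5345, 0.0522, 0.0924]
tcp_rot: [[-0.195, 0.981, -0.0], [0.981, 0.195, -0.0], [-0.0, -0.0, -1.0]]
wrist_force: [-0.5, 0.3, -0.4]
opening: 0.0006
```

```bash
sed -i "s/s\['clock'\].round(2)/round(s['clock'],2)/; s/s\['opening'\].round(4)/round(float(s['opening']),4)/" st.py
python3 st.py
```

```text
box pos mm [-49.7  52.9  92.4] yaw 101.23 F box [-0.4  0.4 -0.4] t 4.15 open 0.0006
```

Emit:
drive_tool:
  plan:
    - {"delta_pos": [0,0,0.001],"yaw": 0}
    - {"delta_pos": [0,0,0.001],"yaw": 0}
    - {"delta_pos": [0,0,0.0005],"yaw": 0}
    - {"delta_pos": [0,0,0],"yaw": 0}
    - {"delta_pos": [0,0,0],"yaw": 0}

```text
clock: 4.65
tool_pos: [0.5346, 0.0522, 0.0902]
tcp_rot: [[-0.195, 0.981, 0.0], [0.981, 0.195, -0.0], [-0.0, 0.0, -1.0]]
wrist_force: [-1.1, -0.5, 1.6]
opening: 0.0002
```

Emit:
drive_tool:
  plan:
    - {"delta_pos": [0,0,0.0003],"yaw": 0}
    - {"delta_pos": [0,0,0.0002],"yaw": 0}
    - {"delta_pos": [0,0,0],"yaw": 0}
    - {"delta_pos": [0,0,0],"yaw": 0}
    - {"delta_pos": [0,0,0],"yaw": 0}

```text
clock: 5.15
tool_pos: [0.5347, 0.0522, 0.0898]
tcp_rot: [[-0.195, 0.981, 0.0], [0.981, 0.195, -0.0], [-0.0, 0.0, -1.0]]
wrist_force: [-0.8, 0.2, 5.9]
opening: 0.0005
```

Emit:
drive_tool:
  plan:
    - {"delta_pos": [0,0,0.0003],"yaw": 0}
    - {"delta_pos": [0,0,0.0002],"yaw": 0}
    - {"delta_pos": [0,0.001,0],"yaw": 0}
    - {"delta_pos": [0,0.001,0],"yaw": 0}
    - {"delta_pos": [0,0.001,0],"yaw": 0}

```text
clock: 5.65
tool_pos: [0.5364, 0.0526, 0.0897]
tcp_rot: [[-0.195, 0.981, -0.002], [0.981, 0.195, -0.001], [-0.001, -0.002, -1.0]]
wrist_force: [-5.4, -1.4, 15.4]
opening: 0.0005
```

Emit:
drive_tool:
  plan:
    - {"delta_pos": [0,0.002,-0.0003],"yaw": 0}
    - {"delta_pos": [0,0.002,0],"yaw": 0}
    - {"delta_pos": [0,0.002,0],"yaw": 0}
    - {"delta_pos": [0,0.002,0],"yaw": 0}
    - {"delta_pos": [0,0.002,0],"yaw": 0}

```text
clock: 6.15
tool_pos: [0.5474, 0.0547, 0.0895]
tcp_rot: [[-0.195, 0.981, -0.0], [0.981, 0.195, -0.0], [-0.0, -0.0, -1.0]]
wrist_force: [-2.6, -0.8, 5.7]
opening: 0.0003
```

```bash
python3 st.py
```

```text
box pos mm [-36.6  52.8  89.5] yaw 101.23 F box [-2.7 -0.3  5.7] t 6.15 open 0.0003
```

Emit:
drive_tool:
  plan:
    - {"delta_pos": [0,0,-0.002],"yaw": 0}
    - {"delta_pos": [0,0,-0.003],"yaw": 0}
    - {"delta_pos": [0,-0.004,0],"yaw": 0}
    - {"delta_pos": [0,-0.005,0],"yaw": 0}
    - {"delta_pos": [0,-0.005,0],"yaw": 0}

```text
clock: 6.65
tool_pos: [0.5328, 0.0518, 0.0941]
tcp_rot: [[-0.195, 0.981, -0.001], [0.981, 0.195, -0.0], [-0.0, -0.001, -1.0]]
wrist_force: [-0.4, -0.7, -0.5]
opening: 0.0003
```

```bash
python3 st.py
cat > dg.py <<'E'
from wr import *
import sys
n=sys.argv[1]
im,d,C,pj,s=wrist(n)
p=pj(W([-44,20,90])).astype(int);c=im[max(0,p[1]-100):p[1]+100,max(0,p[0]-60):p[0]+60]
c=cv2.rotate(c,cv2.ROTATE_90_COUNTERCLOCKWISE);save(n,cv2.resize(c,None,fx=3.8,fy=3.8,interpolation=cv2.INTER_CUBIC))
E
python3 dg.py w2
```

```text
box pos mm [-51.5  52.9  94.1] yaw 101.23 F box [-0.6 -0.7 -0.5] t 6.65 open 0.0003
```

View pics/w2.png

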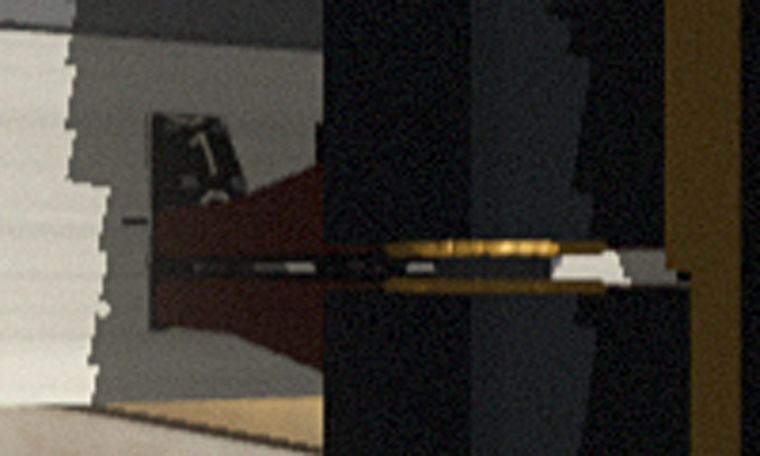

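The "1" has moved one place back, so the left wheel now shows 2 and the roll works. I'll repeat it.

Emit:
drive_tool:
  plan:
    - {"delta_pos": [0,0.001,0.0012],"yaw": 0}
    - {"delta_pos": [0,0,0.0012],"yaw": 0}
    - {"delta_pos": [0,0,0.0011],"yaw": 0}
    - {"delta_pos": [0,0,0.0011],"yaw": 0}
    - {"delta_pos": [0,0,0.0006],"yaw": 0}

```text
clock: 7.2
tool_pos: [0.5349, 0.0523, 0.0896]
tcp_rot: [[-0.195, 0.981, 0.001], [0.981, 0.195, -0.0], [-0.0, 0.001, -1.0]]
wrist_force: [-2.1, -0.3, 10.4]
opening: 0.0004
```

Emit:
drive_tool:
  plan:
    - {"delta_pos": [0,0,0],"yaw": 0}
    - {"delta_pos": [0,0.0005,0],"yaw": 0}
    - {"delta_pos": [0,0.001,0],"yaw": 0}
    - {"delta_pos": [0,0.0015,0],"yaw": 0}
    - {"delta_pos": [0,0.001,0],"yaw": 0}

```text
clock: 7.7
tool_pos: [0.5387, 0.053, 0.0901]
tcp_rot: [[-0.195, 0.981, 0.001], [0.981, 0.195, -0.001], [-0.001, 0.0, -1.0]]
wrist_force: [-2.2, -1.2, 10.8]
opening: 0.0004
```

Emit:
drive_tool:
  plan:
    - {"delta_pos": [0,0.002,0],"yaw": 0}
    - {"delta_pos": [0,0.002,0],"yaw": 0}
    - {"delta_pos": [0,0.002,0],"yaw": 0}
    - {"delta_pos": [0,0.002,0],"yaw": 0}
    - {"delta_pos": [0,0.001,0],"yaw": 0}

```text
clock: 8.2
tool_pos: [0.5474, 0.0547, 0.0894]
tcp_rot: [[-0.195, 0.981, -0.0], [0.981, 0.195, -0.0], [-0.0, -0.0, -1.0]]
wrist_force: [-0.6, -0.4, 7.7]
opening: 0.0003
```

Emit:
drive_tool:
  plan:
    - {"delta_pos": [0,0,-0.002],"yaw": 0}
    - {"delta_pos": [0,0,-0.003],"yaw": 0}
    - {"delta_pos": [0,-0.004,0],"yaw": 0}
    - {"delta_pos": [0,-0.005,0],"yaw": 0}
    - {"delta_pos": [0,-0.004,0],"yaw": 0}

```text
clock: 8.7
tool_pos: [0.5337, 0.052, 0.0939]
tcp_rot: [[-0.195, 0.981, -0.001], [0.981, 0.195, -0.0], [-0.0, -0.001, -1.0]]
wrist_force: [1.3, -0.4, -0.0]
opening: 0.0007
```

```bash
python3 st.py; python3 dg.py w3
```

```text
box pos mm [-50.6  52.8  93.9] yaw 101.23 F box [ 1.2 -0.7 -0. ] t 8.7 open 0.0007
```

View pics/w3.png

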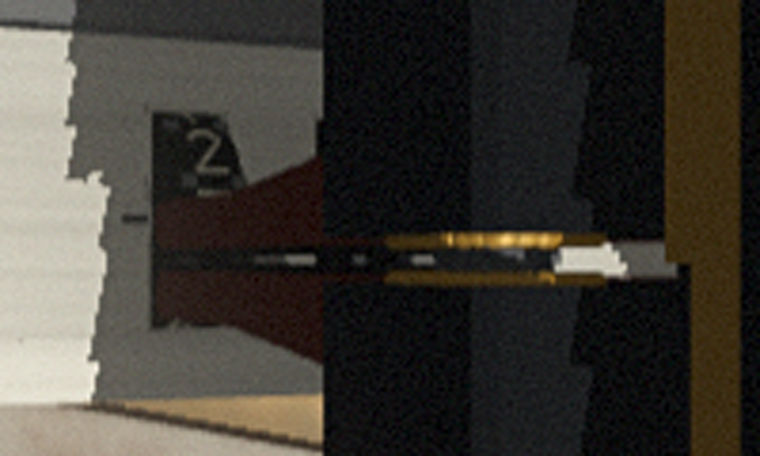

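The 2 is now behind the top, so 3 is on top. One more roll.

Emit:
drive_tool:
  plan:
    - {"delta_pos": [0,0.0005,0.0012],"yaw": 0}
    - {"delta_pos": [0,0,0.0012],"yaw": 0}
    - {"delta_pos": [0,0,0.0011],"yaw": 0}
    - {"delta_pos": [0,0,0.001],"yaw": 0}
    - {"delta_pos": [0,0,0.0006],"yaw": 0}

```text
clock: 9.25
tool_pos: [0.5354, 0.0524, 0.0897]
tcp_rot: [[-0.195, 0.981, 0.001], [0.981, 0.195, -0.0], [-0.0, 0.001, -1.0]]
wrist_force: [-2.8, -0.4, 12.0]
opening: 0.0002
```

Emit:
drive_tool:
  plan:
    - {"delta_pos": [0,0,0],"yaw": 0}
    - {"delta_pos": [0,0.0005,0],"yaw": 0}
    - {"delta_pos": [0,0.001,0],"yaw": 0}
    - {"delta_pos": [0,0.0015,0],"yaw": 0}
    - {"delta_pos": [0,0.001,0],"yaw": 0}

```text
clock: 9.75
tool_pos: [0.5396, 0.0532, 0.0902]
tcp_rot: [[-0.195, 0.981, 0.001], [0.981, 0.195, -0.0], [-0.001, 0.001, -1.0]]
wrist_force: [-2.0, -0.4, 10.5]
opening: 0.0005
```

Emit:
drive_tool:
  plan:
    - {"delta_pos": [0,0.002,0],"yaw": 0}
    - {"delta_pos": [0,0.002,0],"yaw": 0}
    - {"delta_pos": [0,0.002,0],"yaw": 0}
    - {"delta_pos": [0,0.002,0],"yaw": 0}
    - {"delta_pos": [0,0.001,0],"yaw": 0}

```text
clock: 10.25
tool_pos: [0.5479, 0.0548, 0.0893]
tcp_rot: [[-0.195, 0.981, -0.0], [0.981, 0.195, -0.0], [-0.0, -0.0, -1.0]]
wrist_force: [-0.9, -0.7, 7.1]
opening: 0.0005
```

Emit:
drive_tool:
  plan:
    - {"delta_pos": [0,0,-0.002],"yaw": 0}
    - {"delta_pos": [0,0,-0.005],"yaw": 0}
    - {"delta_pos": [0,0,-0.01],"yaw": 0}
    - {"delta_pos": [0,0,-0.01],"yaw": 0}
    - {"delta_pos": [0,0,0],"yaw": 0}

```text
clock: 10.75
tool_pos: [0.5488, 0.0551, 0.1179]
tcp_rot: [[-0.195, 0.981, 0.003], [0.981, 0.195, 0.0], [-0.0, 0.003, -1.0]]
wrist_force: [-1.0, -0.4, -0.3]
opening: 0.0007
```

```bash
python3 st.py
python3 - <<'E'
from plan import *
rows(W([-37,-12,105]),5,np.radians(101.2))
E
```

```text
box pos mm [-35.2  53.  117.9] yaw 101.23 F box [-1.1 -0.2 -0.3] t 10.75 open 0.0007
[-0.013, -0.0004, 0.0026] 0.0001
[-0.013, -0.0004, 0.0026] 0.0001
[-0.013, -0.0004, 0.0026] 0.0001
[-0.013, -0.0004, 0.0026] 0.0001
[-0.013, -0.0004, 0.0026] 0.0001
```

Emit:
drive_tool:
  plan:
    - {"delta_pos": [-0.013,-0.0004,0],"yaw": 0}
    - {"delta_pos": [-0.013,-0.0004,0.003],"yaw": 0}
    - {"delta_pos": [-0.013,-0.0004,0.005],"yaw": 0}
    - {"delta_pos": [-0.013,-0.0004,0.007],"yaw": 0}
    - {"delta_pos": [-0.013,-0.0004,0.006],"yaw": 0}

```text
clock: 11.25
tool_pos: [0.5582, -0.0111, 0.0939]
tcp_rot: [[-0.194, 0.981, -0.001], [0.981, 0.194, -0.0], [0.0, -0.001, -1.0]]
wrist_force: [0.3, -0.6, 0.7]
opening: 0.0005
```

```bash
python3 st.py; python3 dg.py w4
```

```text
box pos mm [-38.8 -13.8  93.9] yaw 101.18 F box [ 0.1 -0.7  0.7] t 11.25 open 0.0005
```

View pics/w4.png

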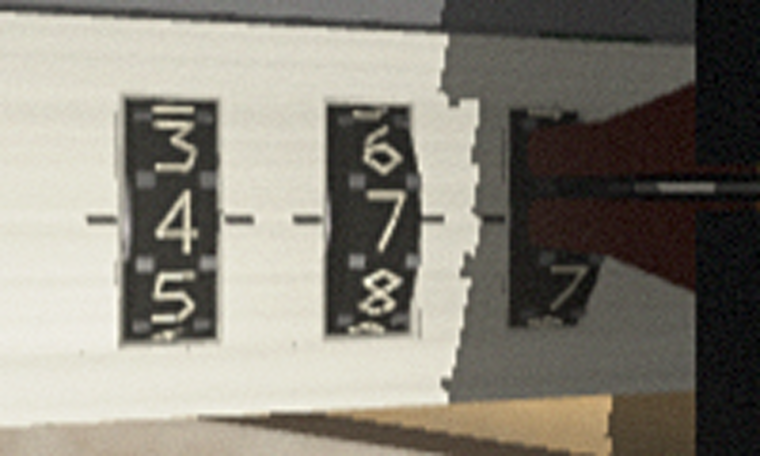

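The left wheel reads 4 and the middle one still 7. Next I roll the right wheel toward the robot.

Emit:
drive_tool:
  plan:
    - {"delta_pos": [0.001,0.0005,0.0012],"yaw": 0}
    - {"delta_pos": [0,0.0005,0.0011],"yaw": 0}
    - {"delta_pos": [0,0,0.001],"yaw": 0}
    - {"delta_pos": [0,0,0.001],"yaw": 0}
    - {"delta_pos": [0,0,0.001],"yaw": 0}

```text
clock: 11.8
tool_pos: [0.5594, -0.0076, 0.09]
tcp_rot: [[-0.196, 0.981, 0.001], [0.981, 0.196, 0.0], [0.0, 0.001, -1.0]]
wrist_force: [-0.5, 1.0, 2.5]
opening: 0.0005
```

```bash
python3 st.py
```

```text
box pos mm [-36.9 -10.6  90. ] yaw 101.28 F box [-0.3  1.   2.5] t 11.8 open 0.0005
```

Emit:
drive_tool:
  plan:
    - {"delta_pos": [0,0,0.0006],"yaw": 0}
    - {"delta_pos": [0,0,0.0003],"yaw": 0}
    - {"delta_pos": [0,-0.0005,0],"yaw": 0}
    - {"delta_pos": [0,-0.0005,0],"yaw": 0}
    - {"delta_pos": [0,-0.001,0],"yaw": 0}

```text
clock: 12.3
tool_pos: [0.5587, -0.0079, 0.0897]
tcp_rot: [[-0.195, 0.981, 0.003], [0.981, 0.195, 0.001], [0.0, 0.003, -1.0]]
wrist_force: [3.1, 2.3, 5.8]
opening: 0.0005
```

Emit:
drive_tool:
  plan:
    - {"delta_pos": [0,0,0.0003],"yaw": 0}
    - {"delta_pos": [0,-0.001,0],"yaw": 0}
    - {"delta_pos": [0,-0.0015,0],"yaw": 0}
    - {"delta_pos": [0,-0.0015,0],"yaw": 0}
    - {"delta_pos": [0,-0.002,0],"yaw": 0}

```text
clock: 12.8
tool_pos: [0.5536, -0.0091, 0.0901]
tcp_rot: [[-0.195, 0.981, 0.005], [0.981, 0.195, 0.001], [-0.0, 0.005, -1.0]]
wrist_force: [1.9, 1.2, 12.1]
opening: 0.0005
```

```bash
python3 st.py
```

```text
box pos mm [-42.9 -10.9  90.1] yaw 101.25 F box [ 2.1  0.8 12.1] t 12.8 open 0.0005
```

Emit:
drive_tool:
  plan:
    - {"delta_pos": [0,-0.0015,0],"yaw": 0}
    - {"delta_pos": [0,-0.0015,-0.0001],"yaw": 0}
    - {"delta_pos": [0,-0.0015,0],"yaw": 0}
    - {"delta_pos": [0,-0.0015,0],"yaw": 0}
    - {"delta_pos": [0,-0.0015,0],"yaw": 0}

```text
clock: 13.3
tool_pos: [0.5452, -0.0108, 0.0896]
tcp_rot: [[-0.195, 0.981, 0.003], [0.981, 0.195, 0.0], [-0.0, 0.003, -1.0]]
wrist_force: [2.7, 2.4, 4.9]
opening: 0.0005
```

```bash
python3 st.py
```

```text
box pos mm [-51.5 -11.   89.6] yaw 101.24 F box [3.2 1.8 4.9] t 13.3 open 0.0005
```

Emit:
drive_tool:
  plan:
    - {"delta_pos": [0,0,-0.002],"yaw": 0}
    - {"delta_pos": [0,0,-0.003],"yaw": 0}
    - {"delta_pos": [0,0.004,0],"yaw": 0}
    - {"delta_pos": [0,0.005,0],"yaw": 0}
    - {"delta_pos": [0,0.005,0],"yaw": 0}

```text
clock: 13.8
tool_pos: [0.5581, -0.0085, 0.0934]
tcp_rot: [[-0.195, 0.981, -0.0], [0.981, 0.195, -0.0], [0.0, -0.0, -1.0]]
wrist_force: [-0.9, 0.0, -0.6]
opening: 0.0005
```

```bash
python3 st.py; python3 dg.py w5
```

```text
box pos mm [-38.4 -11.2  93.4] yaw 101.22 F box [-0.9  0.2 -0.6] t 13.8 open 0.0005
```

View pics/w5.png

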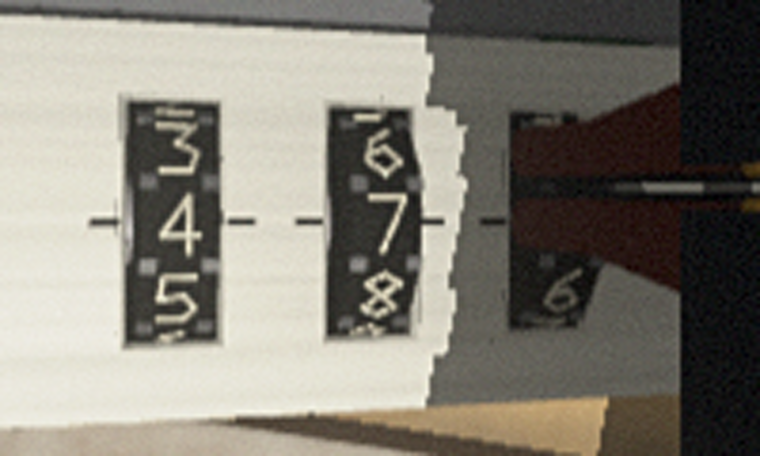

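Right wheel shows 5 now. Repeat three times.

Emit:
drive_tool:
  plan:
    - {"delta_pos": [0,0.0005,0.0011],"yaw": 0}
    - {"delta_pos": [0,0,0.0011],"yaw": 0}
    - {"delta_pos": [0,0,0.001],"yaw": 0}
    - {"delta_pos": [0,0,0.001],"yaw": 0}
    - {"delta_pos": [0,0,0.0009],"yaw": 0}

```text
clock: 14.35
tool_pos: [0.5587, -0.0083, 0.0894]
tcp_rot: [[-0.195, 0.981, 0.001], [0.981, 0.195, -0.0], [-0.001, 0.001, -1.0]]
wrist_force: [-3.0, -0.2, 12.6]
opening: 0.0005
```

Emit:
drive_tool:
  plan:
    - {"delta_pos": [0,0,0],"yaw": 0}
    - {"delta_pos": [0,-0.0005,0],"yaw": 0}
    - {"delta_pos": [0,-0.001,0],"yaw": 0}
    - {"delta_pos": [0,-0.001,0],"yaw": 0}
    - {"delta_pos": [0,-0.001,0],"yaw": 0}

```text
clock: 14.85
tool_pos: [0.5571, -0.0086, 0.09]
tcp_rot: [[-0.195, 0.981, 0.005], [0.981, 0.195, 0.001], [-0.0, 0.005, -1.0]]
wrist_force: [2.8, 0.2, 6.2]
opening: 0.0002
```

```bash
python3 st.py
```

```text
box pos mm [-39.4 -11.1  90. ] yaw 101.24 F box [ 2.8 -0.3  6.2] t 14.85 open 0.0002
```

Emit:
drive_tool:
  plan:
    - {"delta_pos": [0,-0.001,0.0003],"yaw": 0}
    - {"delta_pos": [0,-0.002,0],"yaw": 0}
    - {"delta_pos": [0,-0.002,0],"yaw": 0}
    - {"delta_pos": [0,-0.0025,0],"yaw": 0}
    - {"delta_pos": [0,-0.002,0],"yaw": 0}

```text
clock: 15.35
tool_pos: [0.5464, -0.0106, 0.0896]
tcp_rot: [[-0.195, 0.981, 0.002], [0.981, 0.195, -0.0], [-0.001, 0.002, -1.0]]
wrist_force: [-1.7, 0.7, 9.3]
opening: 0.0004
```

```bash
python3 st.py
```

```text
box pos mm [-50.2 -11.   89.6] yaw 101.24 F box [-1.5  1.   9.3] t 15.35 open 0.0004
```

Emit:
drive_tool:
  plan:
    - {"delta_pos": [0,0,-0.002],"yaw": 0}
    - {"delta_pos": [0,0,-0.003],"yaw": 0}
    - {"delta_pos": [0,0.004,0],"yaw": 0}
    - {"delta_pos": [0,0.005,0],"yaw": 0}
    - {"delta_pos": [0,0.0035,0],"yaw": 0}

```text
clock: 15.85
tool_pos: [0.5583, -0.0083, 0.0931]
tcp_rot: [[-0.195, 0.981, 0.0], [0.981, 0.195, 0.0], [0.0, 0.0, -1.0]]
wrist_force: [-0.9, 0.2, 0.6]
opening: 0.0003
```

```bash
python3 st.py; python3 dg.py w6
```

```text
box pos mm [-38.1 -11.1  93.1] yaw 101.23 F box [-0.8  0.3  0.6] t 15.85 open 0.0003
```

View pics/w6.png

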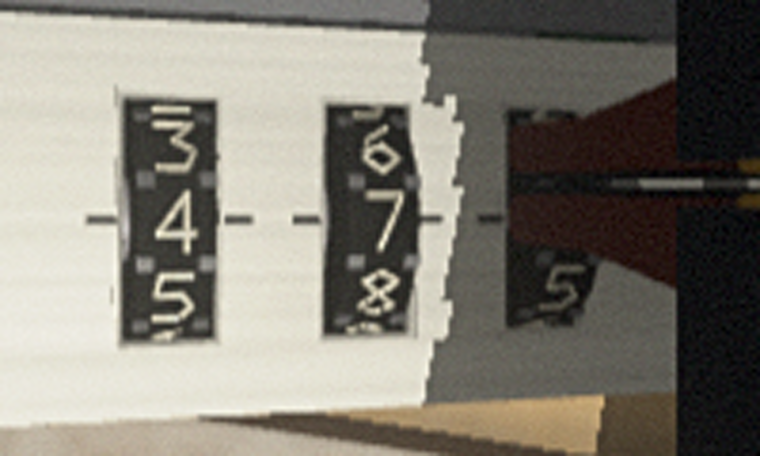

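5 in front, so 4 on top. Two more.

Emit:
drive_tool:
  plan:
    - {"delta_pos": [0,0.0003,0.001],"yaw": 0}
    - {"delta_pos": [0,0,0.001],"yaw": 0}
    - {"delta_pos": [0,0,0.001],"yaw": 0}
    - {"delta_pos": [0,0,0.001],"yaw": 0}
    - {"delta_pos": [0,0,0.0006],"yaw": 0}

```text
clock: 16.4
tool_pos: [0.5585, -0.0083, 0.0895]
tcp_rot: [[-0.195, 0.981, 0.001], [0.981, 0.195, -0.0], [-0.0, 0.001, -1.0]]
wrist_force: [-2.6, -0.5, 10.7]
opening: 0.0004
```

Emit:
drive_tool:
  plan:
    - {"delta_pos": [0,0,0],"yaw": 0}
    - {"delta_pos": [0,-0.0005,0],"yaw": 0}
    - {"delta_pos": [0,-0.001,0],"yaw": 0}
    - {"delta_pos": [0,-0.001,0],"yaw": 0}
    - {"delta_pos": [0,-0.001,0],"yaw": 0}

```text
clock: 16.9
tool_pos: [0.557, -0.0086, 0.09]
tcp_rot: [[-0.195, 0.981, 0.005], [0.981, 0.195, 0.001], [-0.0, 0.005, -1.0]]
wrist_force: [4.8, 2.0, 5.0]
opening: 0.0005
```

```bash
python3 st.py
```

```text
box pos mm [-39.5 -11.1  90. ] yaw 101.24 F box [5.1 1.  5. ] t 16.9 open 0.0005
```

Emit:
drive_tool:
  plan:
    - {"delta_pos": [0,-0.001,0.0004],"yaw": 0}
    - {"delta_pos": [0,-0.002,0.0001],"yaw": 0}
    - {"delta_pos": [0,-0.002,0],"yaw": 0}
    - {"delta_pos": [0,-0.0025,0],"yaw": 0}
    - {"delta_pos": [0,-0.002,0],"yaw": 0}

```text
clock: 17.4
tool_pos: [0.5461, -0.0107, 0.0895]
tcp_rot: [[-0.195, 0.981, 0.002], [0.981, 0.195, -0.0], [-0.001, 0.002, -1.0]]
wrist_force: [-1.9, 0.6, 9.2]
opening: 0.0007
```

Emit:
drive_tool:
  plan:
    - {"delta_pos": [0,0,-0.002],"yaw": 0}
    - {"delta_pos": [0,0,-0.003],"yaw": 0}
    - {"delta_pos": [0,0.004,0],"yaw": 0}
    - {"delta_pos": [0,0.005,0],"yaw": 0}
    - {"delta_pos": [0,0.0035,0],"yaw": 0}

```text
clock: 17.9
tool_pos: [0.5581, -0.0084, 0.0929]
tcp_rot: [[-0.195, 0.981, -0.0], [0.981, 0.195, 0.0], [0.0, -0.0, -1.0]]
wrist_force: [-0.0, 0.4, 0.5]
opening: 0.0005
```

```bash
python3 st.py; python3 dg.py w7
```

```text
box pos mm [-38.4 -11.1  92.9] yaw 101.23 F box [0.1 0.4 0.5] t 17.9 open 0.0005
```

View pics/w7.png

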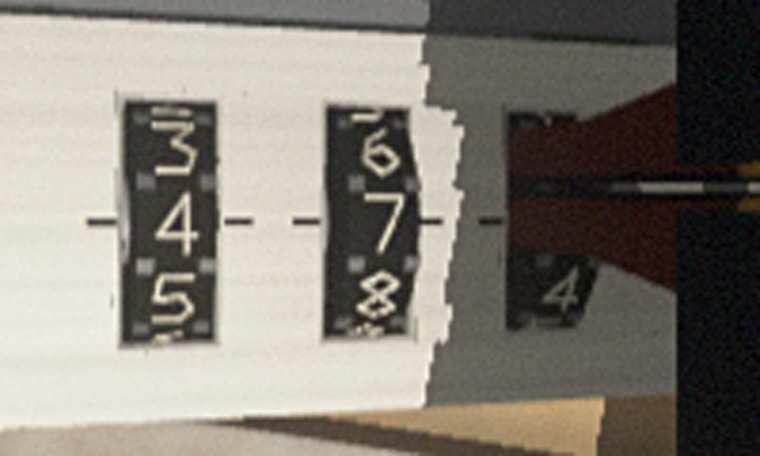

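3 is on top. One more.

Emit:
drive_tool:
  plan:
    - {"delta_pos": [0,0.0005,0.001],"yaw": 0}
    - {"delta_pos": [0,0,0.001],"yaw": 0}
    - {"delta_pos": [0,0,0.001],"yaw": 0}
    - {"delta_pos": [0,0,0.0009],"yaw": 0}
    - {"delta_pos": [0,0,0.0005],"yaw": 0}

```text
clock: 18.45
tool_pos: [0.5584, -0.0083, 0.0895]
tcp_rot: [[-0.195, 0.981, 0.001], [0.981, 0.195, -0.0], [-0.0, 0.001, -1.0]]
wrist_force: [-1.7, 0.4, 10.0]
opening: 0.0001
```

Emit:
drive_tool:
  plan:
    - {"delta_pos": [0,0,0],"yaw": 0}
    - {"delta_pos": [0,-0.0005,0],"yaw": 0}
    - {"delta_pos": [0,-0.001,0],"yaw": 0}
    - {"delta_pos": [0,-0.001,0],"yaw": 0}
    - {"delta_pos": [0,-0.001,0],"yaw": 0}

```text
clock: 18.95
tool_pos: [0.5569, -0.0086, 0.09]
tcp_rot: [[-0.195, 0.981, 0.005], [0.981, 0.195, 0.001], [-0.0, 0.005, -1.0]]
wrist_force: [5.8, 1.7, 4.8]
opening: 0.0
```

Emit:
drive_tool:
  plan:
    - {"delta_pos": [0,-0.001,0.0004],"yaw": 0}
    - {"delta_pos": [0,-0.002,0.0001],"yaw": 0}
    - {"delta_pos": [0,-0.002,0],"yaw": 0}
    - {"delta_pos": [0,-0.0025,0],"yaw": 0}
    - {"delta_pos": [0,-0.002,0],"yaw": 0}

```text
clock: 19.45
tool_pos: [0.5456, -0.0108, 0.0894]
tcp_rot: [[-0.195, 0.981, 0.001], [0.981, 0.195, -0.0], [-0.001, 0.001, -1.0]]
wrist_force: [-2.2, -0.2, 9.8]
opening: 0.0004
```

Emit:
drive_tool:
  plan:
    - {"delta_pos": [0,0,-0.002],"yaw": 0}
    - {"delta_pos": [0,0,-0.006],"yaw": 0}
    - {"delta_pos": [0,0,-0.01],"yaw": 0}
    - {"delta_pos": [0,0,-0.01],"yaw": 0}
    - {"delta_pos": [0,0,0],"yaw": 0}

```text
clock: 19.95
tool_pos: [0.5463, -0.0109, 0.1179]
tcp_rot: [[-0.195, 0.981, 0.002], [0.981, 0.195, -0.0], [-0.001, 0.002, -1.0]]
wrist_force: [0.5, -0.1, 0.1]
opening: 0.0005
```

```bash
python3 st.py
python3 - <<'E'
from plan import *
rows(W([-44,-50,112]),5,np.radians(101.2))
E
```

```text
box pos mm [-50.4 -11.3 117.9] yaw 101.22 F box [ 0.5 -0.2  0.1] t 19.95 open 0.0005
[-0.0077, 0.0013, 0.0012] 0.0001
[-0.0077, 0.0013, 0.0012] 0.0001
[-0.0077, 0.0013, 0.0012] 0.0001
[-0.0077, 0.0013, 0.0012] 0.0001
[-0.0077, 0.0013, 0.0012] 0.0001
```

Emit:
drive_tool:
  plan:
    - {"delta_pos": [-0.007,0.0013,0],"yaw": 0}
    - {"delta_pos": [-0.007,0.0013,0],"yaw": 0}
    - {"delta_pos": [-0.007,0.0013,0],"yaw": 0}
    - {"delta_pos": [-0.007,0.0013,0],"yaw": 0}
    - {"delta_pos": [-0.007,0.0012,0],"yaw": 0}

```text
clock: 20.45
tool_pos: [0.5586, -0.0449, 0.116]
tcp_rot: [[-0.194, 0.981, -0.0], [0.981, 0.194, 0.0], [0.0, -0.0, -1.0]]
wrist_force: [-0.3, -0.3, -0.1]
opening: 0.0003
```

```bash
python3 st.py; python3 dg.py w8
```

```text
box pos mm [-45. -47. 116.] yaw 101.2 F box [-0.4 -0.2 -0.1] t 20.45 open 0.0003
```

View pics/w8.png

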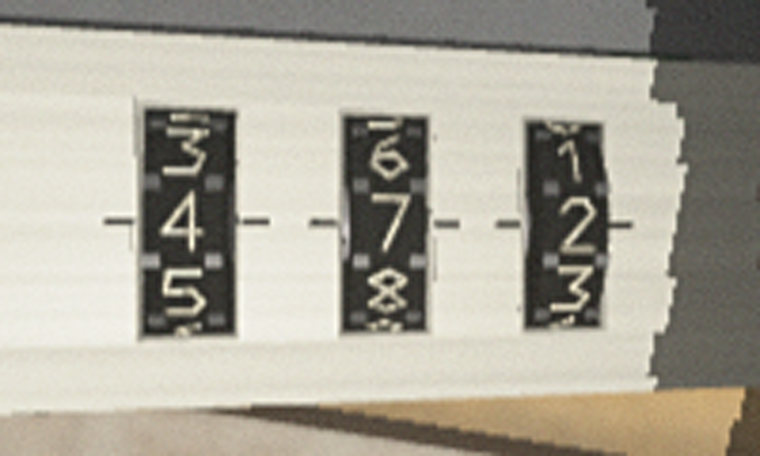

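The wheels read 4-7-2 between the index lines (tops at about (183,222), (390,222) and (575,222)). Next I lower the fingertip to the left of the slide grip.

Emit:
drive_tool:
  plan:
    - {"delta_pos": [0.001,0,0.007],"yaw": 0}
    - {"delta_pos": [0,0,0.007],"yaw": 0}
    - {"delta_pos": [0,0,0.006],"yaw": 0}
    - {"delta_pos": [0,0,0.005],"yaw": 0}
    - {"delta_pos": [0,0,0.003],"yaw": 0}

```text
clock: 21.0
tool_pos: [0.5579, -0.0427, 0.0875]
tcp_rot: [[-0.195, 0.981, -0.001], [0.981, 0.195, 0.0], [0.0, -0.001, -1.0]]
wrist_force: [0.2, -0.3, -1.1]
opening: 0.0004
```

```bash
python3 st.py
```

```text
box pos mm [-45.3 -44.8  87.5] yaw 101.26 F box [ 0.2 -0.4 -1.1] t 21.0 open 0.0004
```

Emit:
drive_tool:
  plan:
    - {"delta_pos": [0,0.001,0.0015],"yaw": 0}
    - {"delta_pos": [-0.002,0,0.001],"yaw": 0}
    - {"delta_pos": [-0.003,0,0],"yaw": 0}
    - {"delta_pos": [-0.002,0,0],"yaw": 0}
    - {"delta_pos": [-0.0015,0,0],"yaw": 0}

```text
clock: 21.5
tool_pos: [0.5609, -0.0512, 0.0859]
tcp_rot: [[-0.194, 0.981, 0.0], [0.981, 0.194, 0.0], [0.0, 0.0, -1.0]]
wrist_force: [-0.6, 1.5, 0.7]
opening: 0.0006
```

Emit:
drive_tool:
  plan:
    - {"delta_pos": [-0.0015,0,0],"yaw": 0}
    - {"delta_pos": [-0.0015,0,0],"yaw": 0}
    - {"delta_pos": [-0.0015,0,0],"yaw": 0}
    - {"delta_pos": [-0.0015,0,0],"yaw": 0}
    - {"delta_pos": [-0.0015,0,0],"yaw": 0}

```text
clock: 22.0
tool_pos: [0.5624, -0.0586, 0.0858]
tcp_rot: [[-0.195, 0.981, 0.0], [0.981, 0.195, 0.0], [-0.0, 0.0, -1.0]]
wrist_force: [-0.6, 2.0, 1.2]
opening: 0.0008
```

```bash
python3 st.py
```

```text
box pos mm [-43.9 -61.2  85.8] yaw 101.24 F box [-0.3  2.1  1.2] t 22.0 open 0.0008
```

Emit:
drive_tool:
  plan:
    - {"delta_pos": [-0.0015,0,0],"yaw": 0}
    - {"delta_pos": [-0.0015,0,0],"yaw": 0}
    - {"delta_pos": [-0.0015,0,0],"yaw": 0}
    - {"delta_pos": [-0.001,0,0],"yaw": 0}
    - {"delta_pos": [-0.001,0,0],"yaw": 0}

```text
clock: 22.5
tool_pos: [0.5634, -0.0636, 0.0858]
tcp_rot: [[-0.195, 0.981, -0.0], [0.981, 0.195, 0.002], [0.002, -0.0, -1.0]]
wrist_force: [-2.5, 8.3, 3.3]
opening: -0.0
```

```bash
python3 st.py
```

```text
box pos mm [-43.9 -66.3  85.8] yaw 101.27 F box [-0.8  8.6  3.3] t 22.5 open -0.0
```

Emit:
drive_tool:
  plan:
    - {"delta_pos": [-0.0005,0,0],"yaw": 0}
    - {"delta_pos": [-0.0003,0,0],"yaw": 0}
    - {"delta_pos": [0,0,0],"yaw": 0}
    - {"delta_pos": [0,0,0],"yaw": 0}
    - {"delta_pos": [0,0,0],"yaw": 0}

```text
clock: 23.0
tool_pos: [0.5633, -0.0636, 0.0857]
tcp_rot: [[-0.196, 0.981, -0.001], [0.981, 0.196, 0.002], [0.002, -0.0, -1.0]]
wrist_force: [-2.8, 7.0, 3.5]
opening: 0.0007
```

```bash
python3 st.py
```

```text
box pos mm [-44.  -66.3  85.7] yaw 101.32 F box [-1.4  7.5  3.5] t 23.0 open 0.0007
```

The slide is at its stop: about 13 mm of travel, with the force rising and no further motion. I back off, lift and go over the handle.

Emit:
drive_tool:
  plan:
    - {"delta_pos": [0.003,0,0],"yaw": 0}
    - {"delta_pos": [0.003,0,-0.01],"yaw": 0}
    - {"delta_pos": [0,0,-0.02],"yaw": 0}
    - {"delta_pos": [0,0,-0.03],"yaw": 0}
    - {"delta_pos": [0,0,-0.02],"yaw": 0}
  gripper: 0.5

```text
clock: 23.5
tool_pos: [0.5631, -0.0603, 0.1681]
tcp_rot: [[-0.194, 0.981, 0.002], [0.981, 0.194, -0.001], [-0.001, 0.001, -1.0]]
wrist_force: [-0.2, -0.2, 0.1]
opening: 0.037
```

```bash
python3 st.py;  python3 - <<'E'
from wr import *
rows(W([18,0,165]),5,np.radians(101.2))
im,d,C,pj,s=wrist('w9')
o=cv2.resize(im,None,fx=1.5,fy=1.5,interpolation=cv2.INTER_CUBIC)
for p in [[18,37,113],[18,0,113],[18,-37,113],[-44,-12,90]]:
    q=pj(W(p))*1.5;cv2.drawMarker(o,(int(q[0]),int(q[1])),(0,0,255),0,12,1)
save('w9',o)
im,d=manip.grab_frame('top');save('top1',cv2.resize(im[180:320,155:365],None,fx=3.8,fy=3.8,interpolation=cv2.INTER_CUBIC))
im,d=manip.grab_frame('scene');save('scene1',cv2.resize(im[130:305,185:355],None,fx=3.4,fy=3.4,interpolation=cv2.INTER_CUBIC))
E
```

```text
box pos mm [-43.5 -63.  168.1] yaw 101.21 F box [-0.3 -0.2  0.1] t 23.5 open 0.037
[0.0126, 0.0123, 0.0006] 0.0
[0.0126, 0.0123, 0.0006] 0.0
[0.0126, 0.0123, 0.0006] 0.0
[0.0126, 0.0123, 0.0006] 0.0
[0.0126, 0.0123, 0.0006] 0.0
```

View pics/w9.png

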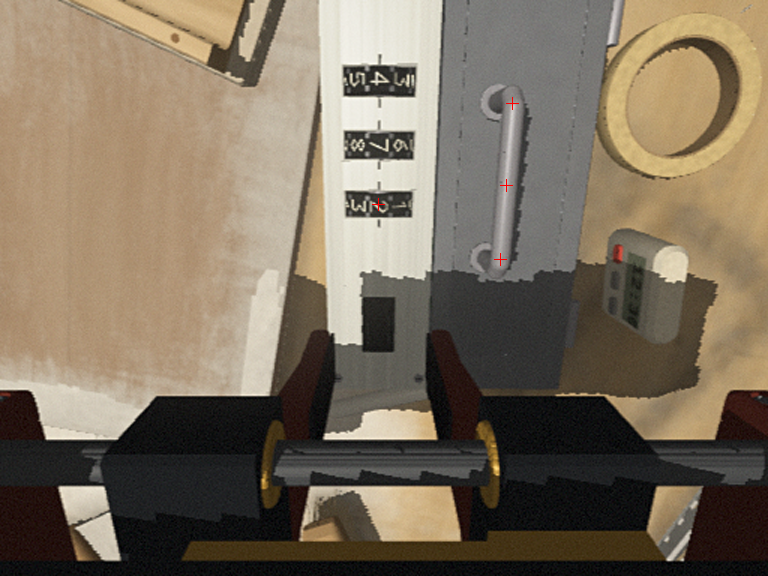

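View pics/scene1.png

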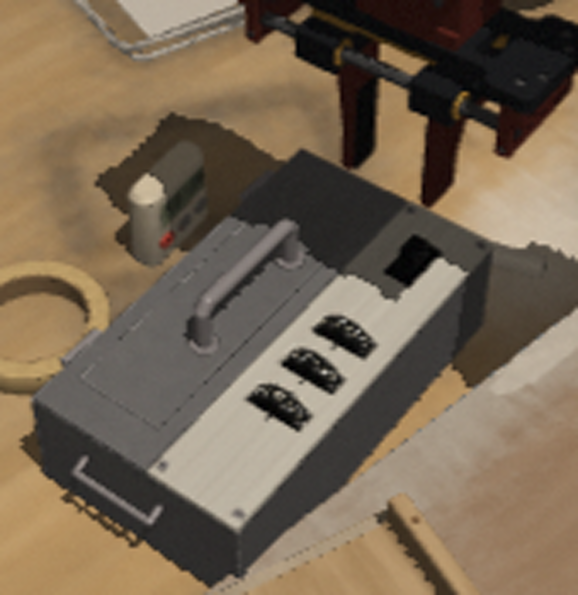

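Emit:
drive_tool:
  plan:
    - {"delta_pos": [0.0126,0.0123,0],"yaw": 0}
    - {"delta_pos": [0.0126,0.0123,0],"yaw": 0}
    - {"delta_pos": [0.0126,0.0123,0],"yaw": 0}
    - {"delta_pos": [0.0126,0.0123,0],"yaw": 0}
    - {"delta_pos": [0.0126,0.0123,0],"yaw": 0}

```text
clock: 24.15
tool_pos: [0.6104, 0.014, 0.1646]
tcp_rot: [[-0.194, 0.981, -0.002], [0.981, 0.194, -0.001], [-0.0, -0.002, -1.0]]
wrist_force: [-0.3, -0.3, -0.6]
opening: 0.0437
```

Emit:
drive_tool:
  plan:
    - {"delta_pos": [0,0,0.01],"yaw": 0}
    - {"delta_pos": [0,0,0.015],"yaw": 0}
    - {"delta_pos": [0,0,0.015],"yaw": 0}
    - {"delta_pos": [0,0,0.01],"yaw": 0}
    - {"delta_pos": [0,0,0.005],"yaw": 0}

```text
clock: 24.65
tool_pos: [0.6095, 0.013, 0.1088]
tcp_rot: [[-0.194, 0.981, -0.003], [0.981, 0.194, -0.0], [0.0, -0.003, -1.0]]
wrist_force: [0.6, 0.6, 0.1]
opening: 0.0438
```

```bash
python3 st.py
```

```text
box pos mm [ 1.630e+01 -1.000e-01  1.088e+02] yaw 101.18 F box [0.7 0.4 0.1] t 24.65 open 0.0438
```

Emit:
drive_tool:
  plan:
    - {"delta_pos": [0,0.001,0.003],"yaw": 0}
    - {"delta_pos": [0,0.001,0.003],"yaw": 0}
    - {"delta_pos": [0,0,0],"yaw": 0}
    - {"delta_pos": [0,0,0],"yaw": 0}
    - {"delta_pos": [0,0,0],"yaw": 0}

```text
clock: 25.15
tool_pos: [0.6128, 0.0144, 0.1052]
tcp_rot: [[-0.195, 0.981, 0.001], [0.981, 0.195, -0.0], [-0.0, 0.001, -1.0]]
wrist_force: [0.2, 1.1, 1.2]
opening: 0.0437
```

Emit:
drive_tool:
  plan:
    - {"delta_pos": [0,0,0],"yaw": 0}
    - {"delta_pos": [0,0,0],"yaw": 0}
    - {"delta_pos": [0,0,0],"yaw": 0}
    - {"delta_pos": [0,0,0],"yaw": 0}
    - {"delta_pos": [0,0,0],"yaw": 0}
  gripper: 0
  newtons: 30

```text
clock: 25.65
tool_pos: [0.6111, 0.014, 0.1046]
tcp_rot: [[-0.195, 0.981, -0.003], [0.981, 0.195, -0.001], [-0.0, -0.003, -1.0]]
wrist_force: [-2.4, -1.0, 2.4]
opening: 0.009
```

```bash
python3 st.py
```

```text
box pos mm [ 18.    0.5 104.6] yaw 101.22 F box [-2.5 -0.6  2.4] t 25.65 open 0.009
```

Run:
```python
import numpy as np
th=np.concatenate([[0],np.cumsum([.02,.03,.04,.05,.06]+[.08]*15)]);r=np.hypot(55,35);a=np.arctan2(35,-55)-th
x=r*np.cos(a);z=r*np.sin(a)
for i in range(20):
    if i%5==0:print(round(th[i],2),x[i].round(1)+73,z[i].round(1)+78)
    print((x[i+1]-x[i]).round(1),-(z[i+1]-z[i]).round(1))
print(th[-1],x[-1]+73,z[-1]+78)
```

```text
0.0 18.0 113.0
0.7 -1.1
1.1 -1.6
1.6 -2.1
2.1 -2.5
2.6 -2.9
0.2 26.0 123.2
3.8 -3.6
4.0 -3.3
4.3 -3.0
4.5 -2.6
4.7 -2.2
0.6 47.4 137.9
4.9 -1.9
5.0 -1.5
5.1 -1.1
5.2 -0.6
5.2 -0.2
1.0 72.7 143.2
5.2 0.2
5.2 0.6
5.1 1.0
5.0 1.4
4.9 1.8
1.4000000000000001 98.14254769008286 138.1485851508737
```

Emit:
drive_tool:
  plan:
    - {"delta_pos": [0,0.0007,-0.0011],"yaw": 0}
    - {"delta_pos": [0,0.0011,-0.0016],"yaw": 0}
    - {"delta_pos": [0,0.0016,-0.0021],"yaw": 0}
    - {"delta_pos": [0,0.0021,-0.0025],"yaw": 0}
    - {"delta_pos": [0,0.0026,-0.0029],"yaw": 0}

```text
clock: 26.15
tool_pos: [0.6168, 0.0151, 0.113]
tcp_rot: [[-0.195, 0.981, -0.008], [0.981, 0.194, -0.002], [0.0, -0.009, -1.0]]
wrist_force: [-10.4, -1.7, -2.7]
opening: 0.0092
```

```bash
python3 st.py
```

```text
box pos mm [ 23.8   0.5 113. ] yaw 101.22 F box [-10.5   0.3  -2.7] t 26.15 open 0.0092
```

Emit:
drive_tool:
  plan:
    - {"delta_pos": [0,0.0038,-0.0036],"yaw": 0}
    - {"delta_pos": [0,0.004,-0.0033],"yaw": 0}
    - {"delta_pos": [0,0.0043,-0.003],"yaw": 0}
    - {"delta_pos": [0,0.0045,-0.0026],"yaw": 0}
    - {"delta_pos": [0,0.0047,-0.0022],"yaw": 0}

```text
clock: 26.65
tool_pos: [0.6368, 0.0188, 0.1299]
tcp_rot: [[-0.194, 0.981, -0.01], [0.981, 0.194, -0.003], [-0.001, -0.01, -1.0]]
wrist_force: [-17.3, -4.0, 13.8]
opening: 0.0093
```

```bash
python3 st.py
```

```text
box pos mm [ 44.1   0.2 129.9] yaw 101.21 F box [-17.7  -0.6  13.8] t 26.65 open 0.0093
```

Emit:
drive_tool:
  plan:
    - {"delta_pos": [0,0.0045,-0.0024],"yaw": 0}
    - {"delta_pos": [0,0.0045,-0.002],"yaw": 0}
    - {"delta_pos": [0,0.0048,-0.0015],"yaw": 0}
    - {"delta_pos": [0,0.005,-0.0009],"yaw": 0}
    - {"delta_pos": [0,0.005,-0.0006],"yaw": 0}

```text
clock: 27.15
tool_pos: [0.6633, 0.0235, 0.1376]
tcp_rot: [[-0.194, 0.981, -0.003], [0.981, 0.194, -0.002], [-0.001, -0.004, -1.0]]
wrist_force: [-8.4, -2.8, 7.2]
opening: 0.0088
```

```bash
python3 st.py
```

```text
box pos mm [ 71.1  -0.2 137.6] yaw 101.19 F box [-8.8 -1.1  7.2] t 27.15 open 0.0088
```

Emit:
drive_tool:
  plan:
    - {"delta_pos": [0,0.005,0.0003],"yaw": 0}
    - {"delta_pos": [0,0.005,0.0007],"yaw": 0}
    - {"delta_pos": [0,0.005,0.0011],"yaw": 0}
    - {"delta_pos": [0,0.005,0.0015],"yaw": 0}
    - {"delta_pos": [0,0.0045,0.0018],"yaw": 0}

```text
clock: 27.65
tool_pos: [0.6881, 0.0282, 0.132]
tcp_rot: [[-0.194, 0.981, -0.002], [0.981, 0.194, -0.002], [-0.002, -0.002, -1.0]]
wrist_force: [-6.4, -2.8, 5.6]
opening: 0.009
```

```bash
python3 st.py
```

```text
box pos mm [ 96.3  -0.5 132. ] yaw 101.18 F box [-6.8 -1.5  5.6] t 27.65 open 0.009
```

Emit:
drive_tool:
  plan:
    - {"delta_pos": [0,0,0],"yaw": 0}
    - {"delta_pos": [0,0,0],"yaw": 0}
    - {"delta_pos": [0,0,0],"yaw": 0}
    - {"delta_pos": [0,0,0],"yaw": 0}
    - {"delta_pos": [0,0,0],"yaw": 0}
  gripper: 0.26

```text
clock: 28.15
tool_pos: [0.6889, 0.0296, 0.1318]
tcp_rot: [[-0.195, 0.981, 0.0], [0.981, 0.195, 0.0], [0.0, 0.0, -1.0]]
wrist_force: [-0.0, 0.3, 0.8]
opening: 0.0227
```

Emit:
drive_tool:
  plan:
    - {"delta_pos": [0,0,-0.004],"yaw": 0}
    - {"delta_pos": [0,0,-0.01],"yaw": 0}
    - {"delta_pos": [0,0,-0.02],"yaw": 0}
    - {"delta_pos": [0,0,-0.03],"yaw": 0}
    - {"delta_pos": [0,0,-0.03],"yaw": 0}

```text
clock: 28.65
tool_pos: [0.6887, 0.0296, 0.2273]
tcp_rot: [[-0.195, 0.981, 0.0], [0.981, 0.195, 0.0], [0.0, 0.0, -1.0]]
wrist_force: [0.9, -0.6, 0.3]
opening: 0.023
```

```bash
python3 st.py
python3 - <<'E'
from wr import *
im,d=manip.grab_frame('scene');save('scene2',cv2.resize(im[60:305,150:390],None,fx=2.4,fy=2.4,interpolation=cv2.INTER_CUBIC))
E
```

```text
box pos mm [ 97.1   0.8 227.3] yaw 101.24 F box [ 0.7 -0.8  0.3] t 28.65 open 0.023
```

View pics/scene2.png

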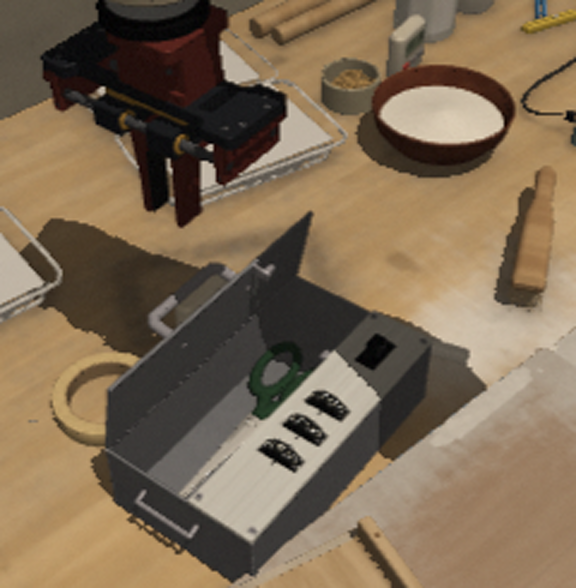

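The lid stands open near vertical, and the green scissors are visible at (275,375). I move clear and do a last check.

Emit:
drive_tool:
  plan:
    - {"delta_pos": [-0.01,-0.03,-0.01],"yaw": 0}
    - {"delta_pos": [-0.01,-0.03,0],"yaw": 0}
    - {"delta_pos": [-0.01,-0.03,0],"yaw": 0}
    - {"delta_pos": [-0.01,-0.03,0],"yaw": 0}
    - {"delta_pos": [-0.01,-0.02,0],"yaw": 0}

```text
clock: 29.2
tool_pos: [0.5597, -0.0476, 0.2366]
tcp_rot: [[-0.195, 0.981, 0.001], [0.981, 0.195, -0.001], [-0.001, 0.001, -1.0]]
wrist_force: [0.6, 0.2, 1.0]
opening: 0.0229
```

```bash
python3 st.py
python3 - <<'E'
from wr import *
im,d,C,pj,s=wrist('w10');save('w10',cv2.resize(im,None,fx=1.5,fy=1.5,interpolation=cv2.INTER_CUBIC))
im,d=manip.grab_frame('top');save('top2',cv2.resize(im[140:320,145:375],None,fx=3.3,fy=3.3,interpolation=cv2.INTER_CUBIC))
P=deproj('top',d)
E
```

```text
box pos mm [-44.4 -49.9 236.6] yaw 101.22 F box [0.7 0.  1. ] t 29.2 open 0.0229
```

View pics/w10.png

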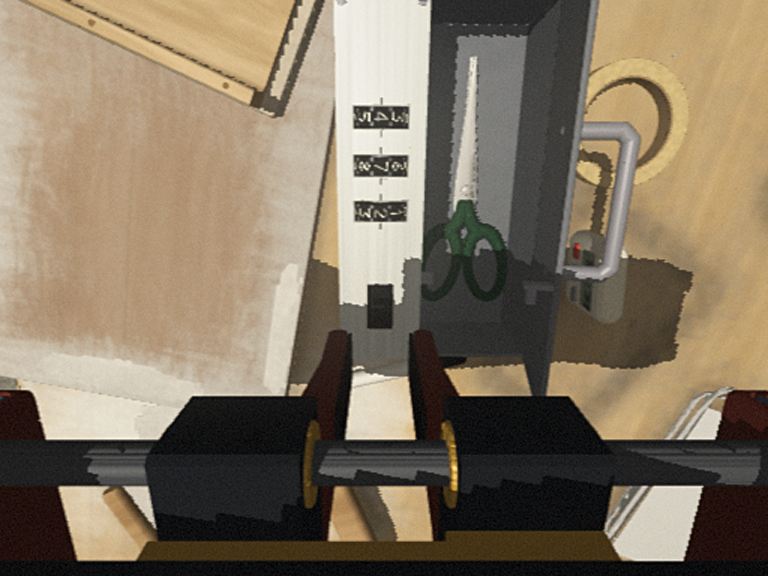

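View pics/top2.png

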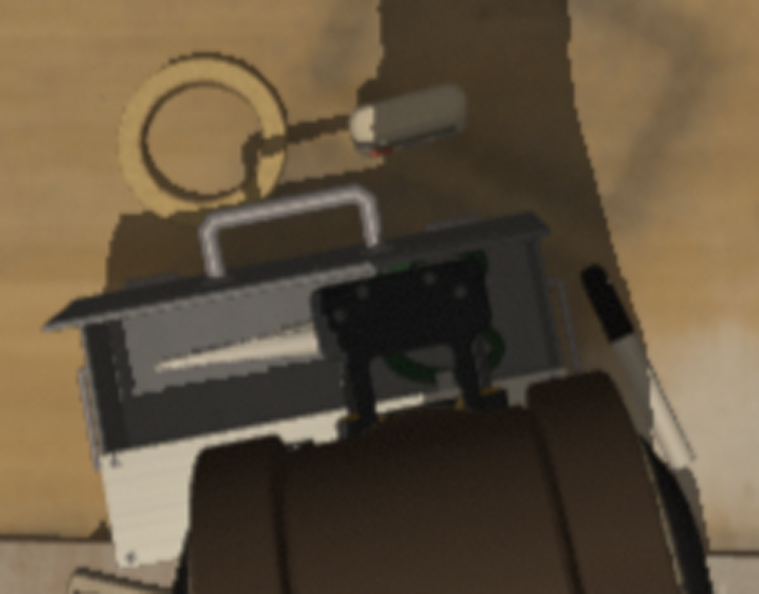

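The wheels still read 4-7-2 and the lid is near vertical. The tape roll, timer and marker are where they were, and the arm is touching nothing. I hand the job in.

```bash
python3 -c "
from bench import manip
print(manip.close_job())"
```

```text
the job is handed in; nothing more can be done
None
```

The scissors box is open and the job is handed in at about 29 s of the 67 s allowed; no verdict came back.

- **Wheels:** The left wheel went from 1 to 4 in three rolls away from the robot. The right one went from 6 to 2 in four rolls toward it. I pressed with about 5–12 N; the highest reading was 15.4 N, once, so well under the 30 N limit. The middle wheel was not touched. The final wrist picture reads 4-7-2.
- **Slide:** I pushed it right by about 13 mm until the force rose to about 8 N with no further movement, which is its stop.
- **Lid:** I gripped the bar handle and swung it to roughly 1.37 rad, estimated from the tool position. It stayed open after release. The bar slid about 3 mm in the pads on the way, and the side force on the tool peaked at about 22 N.
- **Other things:** In the last top view the tape roll, timer and marker look to be where they started. I judged this by eye, not by measuring. The arm was clear of everything at the end, with wrist force near zero.

The forces are readings at the end of each half-second move, so a brief higher peak in between would not show. No check failed or disagreed.

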